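# Seat the proud sample tube and count it

### The arm

A 6-joint arm with a two-finger parallel gripper is mounted at the origin on the work surface. World frame = base frame: x ahead of the robot, y to its left, z up, the work surface at z = 0. Lengths are in m, angles in rad, forces in N, time in s.
With the tool pointing down it reaches from about 0.35 to 0.975 m from the base axis. Payload 7.1 kg.
Tool frame: the origin (TCP) lies between the finger pads; the fingertips stand 17 mm ahead of it and the grasp point (between the pads) lies 2 mm behind it; x points along the fingers, z is the direction in which the jaws open and shut, and the axes are right-handed (so a half turn about x gives the same grasp; the last joint's range is limited). The gripper opens to 88 mm and grips with 3 to 60 N. Pads are 20 mm wide; open, the fingers measure 115 mm over their backs; the gripper's body (75 mm by 178 mm) begins 61 mm behind the grasp point.
Start: joints at [1.171, 0.423, 1.63, -0, 1.089, -0.019], TCP at [0.232, 0.58, 0.24] pointing down, gripper open.
Joint ranges: [-3, 3], [-0.9, 2.11], [0.09, 2.58], [-1.31, 4.45], [0.11, 2.69], [-2.54, 2.54]. Speed limits (rad/s): [2.39, 2.39, 3.01, 3.14, 3.14, 3.14].

### API

Orientations are given as a rotation vector (axis times angle).
In Python, from rig import manip gives the robot as it stands.
- The arm moves only by the shell command python3 -m jog 'ROWS' [OPENING] [FORCE]. ROWS is JSON, a list of rows, each an object with "delta_pos": the shift along the world's x, y, z in mm, a list of three; "turn": the turn about the world's z in rad. In form: [{"delta_pos": [x, y, z], "turn": turn}, ...]. A call has 1 to 5 rows; each row shifts and turns the commanded pose from where the row before left it; what a row does not reach is not made up. A row lasts 1/10 s, in which the tool goes at most 50 mm and 8.59 degrees, less where a joint would pass 70% of its speed; a pose out of reach is approached as far as the arm can. A call is refused whole if a number of a shift passes 50 or a number of a turn 0.15, either way. A call with a gripper value outside its range is refused whole. OPENING is the opening, from -1 (shut) to 1 (fully open), set as the call begins (- or left out, the last holds). The fingers move at their own pace and stop on an object; FORCE is the grip in N (left out, the last holds). Time passes only in rows, so rows that do not move let the fingers close. It gives the time, the measured TCP pose, the force and the opening at its end, in the units of the state.
- manip.sense(): the state, without advancing time (a new reading comes with each control period).
- manip.camera(name): name is "scene" or "top" or "wrist"; returns a dict with "image" (420x560x3 uint8, blue, green, red), "intrinsics" (3x3 intrinsics, pixels), "dist_coeffs" ([k1, k2, p1, p2, k3] as OpenCV has them; the pictures are not rectified), "R" (3x3) and "t" (3): a world point X has camera coordinates R X + t. Camera axes: x right, y down, z forward; pixel columns grow to the right and rows downward; lengths in m; the calibration is good to about 2 mm. A picture is of the moment at which its call begins. There is no depth.
- manip.hand_in(): hands the job in, once; it reports no verdict.
The state is a dict: "time_s": time; "joint_positions": joint angles; "dq": joint speeds; "tau": joint torques, N m; "tcp_pos": TCP position; "eef_rot": TCP orientation; "force": force on the tool from outside, world axes, zero at the start; "ft_torque": the same for the moment, N m; "gripper_width": finger opening in m.
Only numpy, scipy, OpenCV 4.12 (cv2) and the standard library are available. Lean on these libraries where they do the work, as an engineer would, in place of code of your own. Each camera call takes 0.05 s, during which the arm holds its last target.

### The job

One of the six sample tubes in the white rack stands higher than the rest: gently press its cap down with closed fingertips until the tube is fully home, then press the large key of the grey tally counter fully down and let it come up again, to count that tube. Leave the other five tubes, the small key and the loose things alone, do not pull any tube up, and finish clear of everything.

Things in the scene. Friction and masses are not known exactly. Their poses are not given: they have to be found in the camera images.
- proud_cap_top (a point): centre of the flat top of the blue cap (34 mm diameter, 14 mm high) of the proud tube: the one tube in the white rack standing 22 to 34 mm higher than the other five. Fully home its cap top is level with theirs, 122 mm above the table. The tube slides straight down; the rack holds it with about 3 N of friction wherever it is left, then it meets a firm stop when home
- proud_tube (a joint): height of the proud tube above fully home, m: 0 = fully home, starts at 0.022 to 0.034
- rack: white plastic tube rack, 132 x 196 x 60 mm, fixed to the table; origin at the centre of its underside. Six places at x = -31 and +31 mm, y = -62, 0 and +62 mm in its frame, each with an upright tube; any place can have the proud one
- counter: grey tally counter, low box 85 x 150 x 34 mm, fixed to the table, with a blank window and two white round keys on its top near one long side; origin at the centre of its underside. Count key at (-12, -42) mm, reset key at (-12, +42) mm in its frame
- count_key_top (a point): centre of the top of the large count key, 30 mm diameter, 56 mm above the table when up; it goes straight down 6 mm against a spring (about 1.5 N to start, 5 N when fully down) and springs back
- count_key (a joint): travel of the count key, m: 0 = up, 0.006 = fully down
- reset_key_top (a point): centre of the top of the small reset key, 16 mm diameter, also 56 mm above the table and with the same travel and spring, 84 mm from the count key. Leave alone
- reset_key (a joint): travel of the reset key, m: 0 = up, 0.006 = fully down
- tube_b: another filled sample tube, the same as the proud one (28 mm diameter, blue cap 34 mm, 116 mm tall) but fully home in its place; origin at its lower tip, 6 mm above the table, so its cap top is 116 mm above the origin. Leave alone
- tube_c: another filled sample tube, the same as the proud one (28 mm diameter, blue cap 34 mm, 116 mm tall) but fully home in its place; origin at its lower tip, 6 mm above the table, so its cap top is 116 mm above the origin. Leave alone
- tube_d: another filled sample tube, the same as the proud one (28 mm diameter, blue cap 34 mm, 116 mm tall) but fully home in its place; origin at its lower tip, 6 mm above the table, so its cap top is 116 mm above the origin. Leave alone
- tube_e: another filled sample tube, the same as the proud one (28 mm diameter, blue cap 34 mm, 116 mm tall) but fully home in its place; origin at its lower tip, 6 mm above the table, so its cap top is 116 mm above the origin. Leave alone
- tube_f: another filled sample tube, the same as the proud one (28 mm diameter, blue cap 34 mm, 116 mm tall) but fully home in its place; origin at its lower tip, 6 mm above the table, so its cap top is 116 mm above the origin. Leave alone
- sanitiser: loose upright bottle, 54 mm diameter, 130 mm tall, origin under its centre. Bystander
- standing_tube: loose small flat-bottomed tube standing on the table, cap 29 mm diameter, 68 mm tall, origin under its centre. Bystander
- label_box: loose cardboard box, 60 x 90 x 40 mm, origin under its centre. Bystander
- marker: loose marker pen lying along its x axis, about 135 mm long, 14 mm thick, origin on its underside. Bystander
There are look-alikes about, which are no part of the job. There is more than one size of the counter; the one meant has the size given above.

How it is judged:
By the outcome, as a careful person would: the job done as asked, in the order asked, and still so for the second after the job is handed in, with the robot touching nothing.
It also fails if it takes over 51 s, if anything falls off the work surface, if the arm or the gripper's body presses on something with over 40 N, if the wrist force passes 120 N, or if a joint passes its speed limit or range.

## Working session

There is one attempt and no reset: what is moved stays moved. The work goes in short steps, Python scripts to look and compute and a shell command to move; the robot and the scene stay as the last step left them, time stands still between calls to the robot, and variables do not carry over. Pictures are saved under pics/ and viewed, and the job is handed in when it is done.

```bash
mkdir -p pics; ls; python3 - <<'E'
from rig import manip
import cv2
print(manip.sense())
for n in ("scene","top","wrist"):
    c=manip.camera(n); cv2.imwrite(f"pics/{n}0.png",c["image"])
    print(n,c["intrinsics"],c["dist_coeffs"],c["R"],c["t"])
E
```

```text
pics
{'time_s': 0.0, 'joint_positions': array([ 1.17100315e+00,  4.23832046e-01,  1.63066004e+00, -2.43397649e-05,
        1.08858632e+00, -1.90068466e-02]), 'dq': array([-0.00205221,  0.00023256,  0.0011438 ,  0.00094878, -0.00072385,
        0.00070085]), 'tau': array([-1.76933831e-04, -5.44616318e+01, -2.73668379e+01,  6.44033588e-02,
        2.27706169e-02, -8.58291332e-05]), 'tcp_pos': array([0.23206851, 0.57976743, 0.23891893]), 'eef_rot': array([-0.92514921,  1.36688119,  0.92378469]), 'force': array([ 0.38902526, -0.01684863, -0.10456974]), 'ft_torque': array([-0.03526104, -0.04556945, -0.00884635]), 'gripper_width': 0.0876031163130111}
scene [[468.25806853   0.         276.72081371]
 [  0.         468.25806853 208.92507767]
 [  0.           0.           1.        ]] [0.0463618 0.        0.        0.        0.       ] [[ 0.00335934  0.99998192  0.00498701]
 [ 0.5876156   0.00206121 -0.8091376 ]
 [-0.80913325  0.00564861 -0.58759805]] [-0.02236884 -0.21049891  1.5813565 ]
top [[521.16457572   0.         285.0808593 ]
 [  0.         521.16457572 213.95265096]
 [  0.           0.           1.        ]] [-0.10230757  0.          0.          0.          0.        ] [[ 0.02329745 -0.99970202  0.0072873 ]
 [-0.99619651 -0.02382672 -0.08381406]
 [ 0.08396272 -0.00530693 -0.99645476]] [-0.00710915  0.49569012  1.20986791]
wrist [[296.41778702   0.         280.9525748 ]
 [  0.         296.41778702 210.42574699]
 [  0.           0.           1.        ]] [0.02242036 0.         0.         0.         0.        ] [[ 0.37152697  0.92841938 -0.00227123]
 [ 0.89598372 -0.35790399  0.26290287]
 [ 0.24327123 -0.09971049 -0.96481963]] [-0.62334768 -0.03239056  0.39012751]
```

View pics/scene0.png

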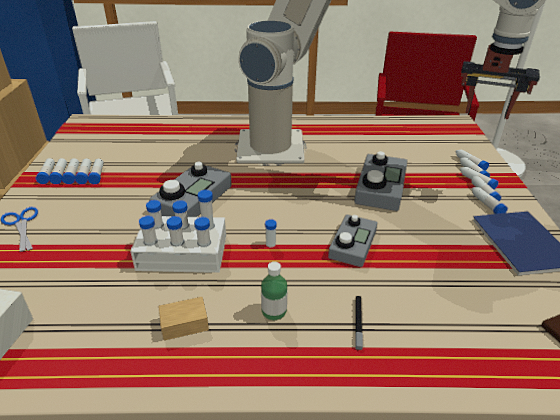

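View pics/top0.png

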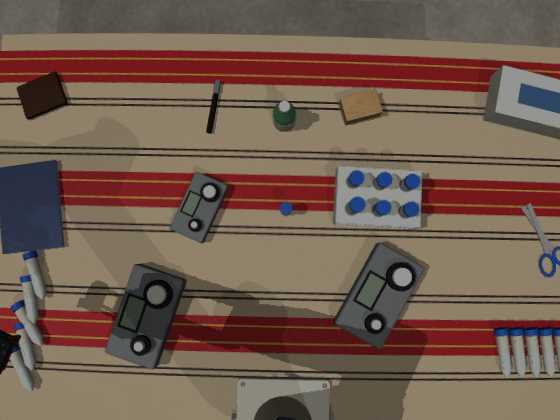

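View pics/wrist0.png

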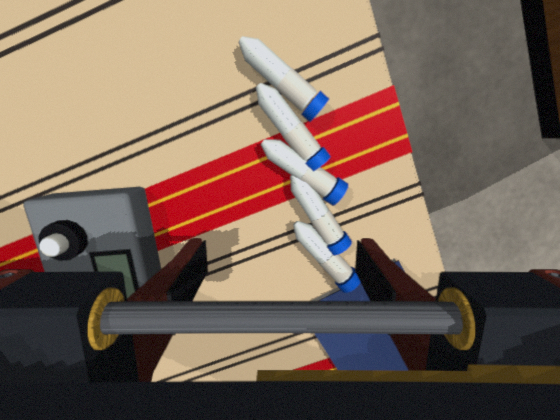

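```bash
python3 - <<'E'
import cv2,numpy as np
s=cv2.imread("pics/scene0.png");t=cv2.imread("pics/top0.png")
a=cv2.resize(s[170:280,120:240],None,fx=5,fy=5,interpolation=cv2.INTER_CUBIC)
cv2.imwrite("pics/a.png",a)
b=cv2.resize(t[155:240,325:435],None,fx=7,fy=7,interpolation=cv2.INTER_CUBIC);cv2.imwrite("pics/b.png",b)
c=cv2.resize(t[165:250,160:240],None,fx=7,fy=7,interpolation=cv2.INTER_CUBIC);cv2.imwrite("pics/c.png",c)
d=cv2.resize(s[205:275,320:390],None,fx=8,fy=8,interpolation=cv2.INTER_CUBIC);cv2.imwrite("pics/d.png",d)
E
```

```text
(no output)
```

View pics/a.png

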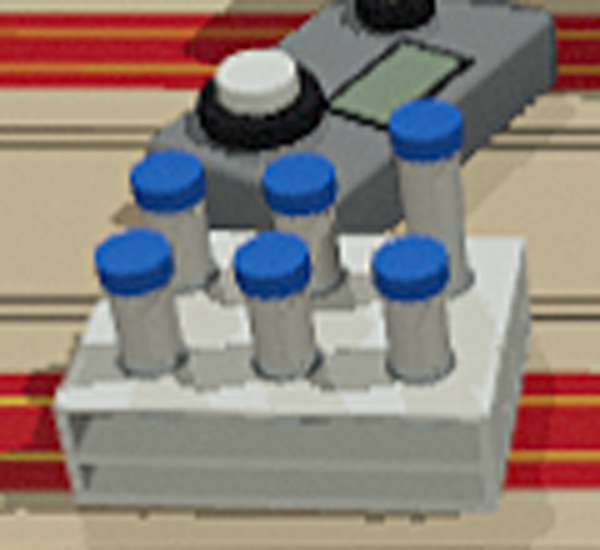

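View pics/b.png

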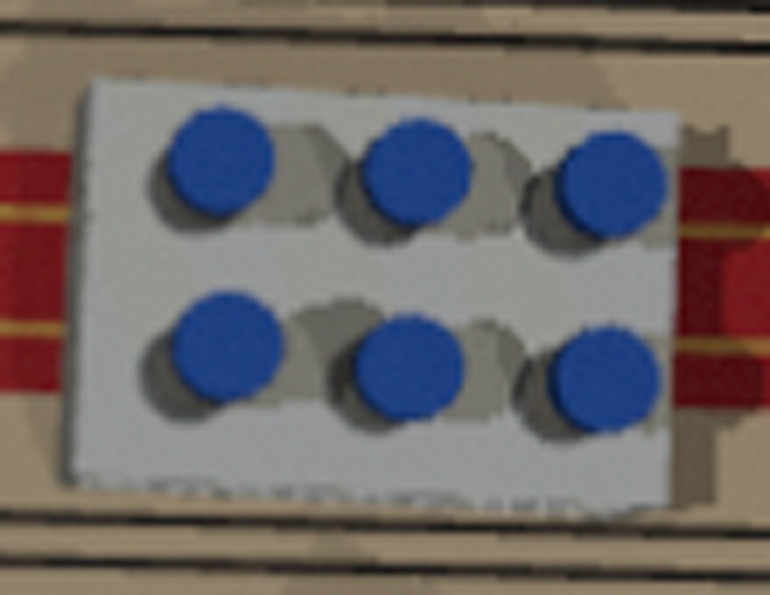

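View pics/c.png

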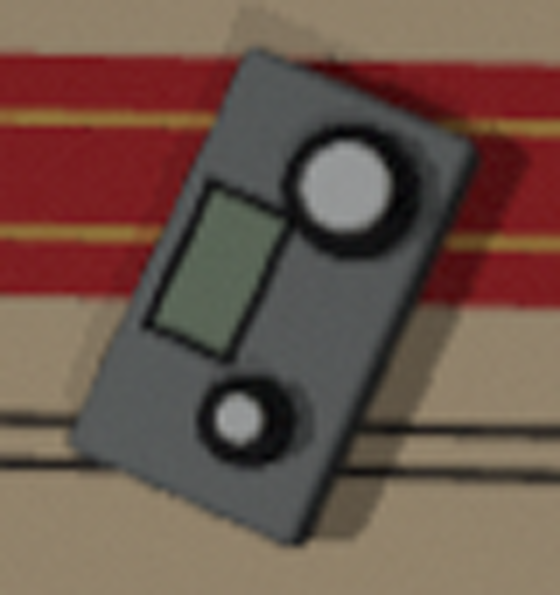

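View pics/d.png

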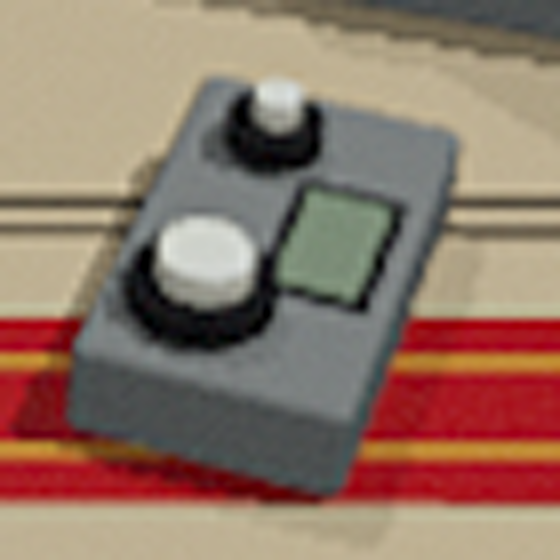

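```bash
cat > h.py <<'E'
from rig import manip
import numpy as np,cv2
def ray(c,uv):
    p=cv2.undistortPoints(np.array([[uv]],float),c["intrinsics"],c["dist_coeffs"])[0,0]
    R=np.array(c["R"]);t=np.array(c["t"])
    return -R.T@t, R.T@np.array([p[0],p[1],1])
def at(c,uv,z):
    o,d=ray(c,uv); return o+d*(z-o[2])/d[2]
def tri(cs):
    A=[];b=[]
    for c,uv in cs:
        o,d=ray(c,uv); d/=np.linalg.norm(d); P=np.eye(3)-np.outer(d,d); A.append(P);b.append(P@o)
    return np.linalg.lstsq(np.vstack(A),np.hstack(b),rcond=None)[0]
E
python3 - <<'E'
from h import *
T=manip.camera("top");S=manip.camera("scene")
q=lambda x,y,f,ox,oy:((x+.5)/f-.5+ox,(y+.5)/f-.5+oy)
tu=q(227,347,7,325,155)
print("proud tri",tri([(T,tu),(S,q(426,117,5,120,170))]), at(T,tu,.15))
for n,uv in dict(a=(220,162),b=(417,172),c=(612,185),d=(409,368),e=(605,380)).items(): print(n,at(T,q(*uv,7,325,155),.122))
k=q(346,187,7,160,165);r=q(240,418,7,160,165)
K=at(T,k,.056);Rr=at(T,r,.056);print("keys",K,Rr,np.linalg.norm(K-Rr))
print("tri",tri([(T,k),(S,q(206,243,8,320,205))]),tri([(T,r),(S,q(280,95,8,320,205))]))
from scipy.spatial.transform import Rotation as Ro
print(Ro.from_rotvec(manip.sense()['eef_rot']).as_matrix().round(3))
print(manip.sense()['time_s'])
for n,uv,z in (("standing",(286,209),.068),("sanitiser",(284,107),.13)): print(n,at(T,uv,z))
E
```

```text
proud tri [ 0.50888105 -0.14586223  0.15433667] [ 0.50937499 -0.14683823  0.15      ]
a [ 0.57041061 -0.14806554  0.122     ]
b [ 0.56890891 -0.21009113  0.122     ]
c [ 0.5664836  -0.27190128  0.122     ]
d [ 0.50719361 -0.2079302   0.122     ]
e [ 0.50494877 -0.26973772  0.122     ]
keys [0.54098544 0.18133868 0.056     ] [0.46396783 0.21346676 0.056     ] 0.08345014379311731
tri [0.54094901 0.18203959 0.05688427] [0.46416648 0.21472071 0.05411416]
[[-0.    -0.928  0.372]
 [-0.001  0.372  0.928]
 [-1.     0.    -0.001]]
0.25
standing [0.5030872  0.00301919 0.068     ]
sanitiser [0.72238979 0.01304843 0.13      ]
```

```bash
r='{"delta_pos":[15,-40,0],"turn":0}'; python3 -m jog '[{"delta_pos":[8,-20,0],"turn":0},{"delta_pos":[15,-40,0],"turn":0},{"delta_pos":[15,-40,0],"turn":0},{"delta_pos":[15,-40,0],"turn":0},{"delta_pos":[15,-40,0],"turn":0}]' -1 20
python3 -m jog '[{"delta_pos":[15,-40,0],"turn":0},{"delta_pos":[15,-40,0],"turn":0},{"delta_pos":[15,-40,0],"turn":0},{"delta_pos":[15,-40,0],"turn":0},{"delta_pos":[15,-40,0],"turn":0}]'
python3 -m jog '[{"delta_pos":[15,-40,0],"turn":0},{"delta_pos":[15,-40,0],"turn":0},{"delta_pos":[15,-40,0],"turn":0},{"delta_pos":[15,-40,0],"turn":0},{"delta_pos":[15,-40,0],"turn":0}]'
```

```text
time_s: 0.75
tcp_pos: [0.3005, 0.3987, 0.2396]
eef_rot: [-0.925, 1.365, 0.925]
force: [1.3, -0.5, -0.4]
gripper_width: 0.0509
time_s: 1.25
tcp_pos: [0.3755, 0.1986, 0.2399]
eef_rot: [-0.925, 1.365, 0.924]
force: [1.4, 0.9, 0.9]
gripper_width: 0.0114
time_s: 1.75
tcp_pos: [0.4506, -0.0016, 0.2399]
eef_rot: [-0.924, 1.365, 0.924]
force: [0.9, -0.8, 0.2]
gripper_width: 0.0003
```

```bash
python3 -m jog '[{"delta_pos":[16,-40,0],"turn":0},{"delta_pos":[16,-40,0],"turn":0},{"delta_pos":[16,-40,0],"turn":0},{"delta_pos":[10,-24,0],"turn":0},{"delta_pos":[0,0,-30],"turn":0}]'
python3 -m jog '[{"delta_pos":[0,0,-20],"turn":0},{"delta_pos":[0,0,0],"turn":0},{"delta_pos":[0,0,0],"turn":0}]'
python3 - <<'E'
from h import *
print(manip.sense()['force'],manip.sense()['tcp_pos'])
for n in ("scene","wrist","top"):
    i=manip.camera(n)["image"]; cv2.imwrite(f"pics/{n}1.png",i)
    if n=="scene": cv2.imwrite("pics/s1c.png",cv2.resize(i[140:280,120:260],None,fx=4,fy=4,interpolation=cv2.INTER_CUBIC))
E
```

```text
time_s: 2.25
tcp_pos: [0.5122, -0.1477, 0.2125]
eef_rot: [-0.927, 1.361, 0.915]
force: [0.5, 0.6, -0.1]
gripper_width: 0.0004
time_s: 2.55
tcp_pos: [0.5082, -0.1437, 0.1898]
eef_rot: [-0.924, 1.366, 0.925]
force: [0.2, 0.1, -0.6]
gripper_width: 0.0007
[ 0.17253695  0.08870995 -0.56776759] [ 0.50819597 -0.14373649  0.18980408]
```

View pics/s1c.png

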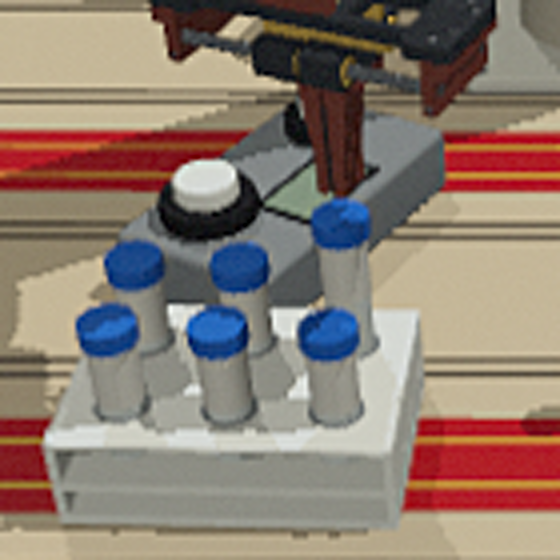

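View pics/wrist1.png

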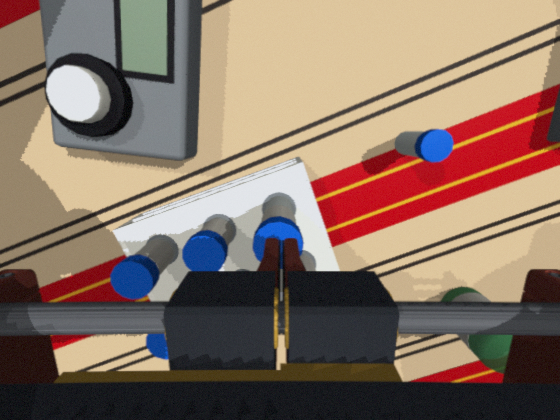

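```bash
python3 -m jog '[{"delta_pos":[1,-2,-7],"turn":0},{"delta_pos":[0,0,-7],"turn":0},{"delta_pos":[0,0,-4],"turn":0},{"delta_pos":[0,0,-3],"turn":0},{"delta_pos":[0,0,-3],"turn":0}]'
python3 -m jog '[{"delta_pos":[0,0,-3],"turn":0},{"delta_pos":[0,0,-3],"turn":0},{"delta_pos":[0,0,-3],"turn":0}]'
python3 -m jog '[{"delta_pos":[0,0,-3],"turn":0},{"delta_pos":[0,0,-3],"turn":0}]'
```

```text
time_s: 3.2
tcp_pos: [0.5091, -0.1457, 0.1654]
eef_rot: [-0.924, 1.366, 0.925]
force: [-0.1, -0.5, 2.2]
gripper_width: 0.0004
time_s: 3.5
tcp_pos: [0.5091, -0.1457, 0.1564]
eef_rot: [-0.924, 1.366, 0.925]
force: [-1.2, 0.0, 2.3]
gripper_width: 0.0007
time_s: 3.7
tcp_pos: [0.5091, -0.1457, 0.1504]
eef_rot: [-0.924, 1.366, 0.924]
force: [-1.0, 0.5, 2.2]
gripper_width: 0.0003
```

Sliding at about 3 N. I need 11 mm more, taken in finer steps.

```bash
python3 -m jog '[{"delta_pos":[0,0,-3],"turn":0},{"delta_pos":[0,0,-3],"turn":0},{"delta_pos":[0,0,-2],"turn":0}]'
python3 -m jog '[{"delta_pos":[0,0,-1],"turn":0},{"delta_pos":[0,0,0],"turn":0}]'
python3 -m jog '[{"delta_pos":[0,0,-1],"turn":0},{"delta_pos":[0,0,0],"turn":0}]'
```

```text
time_s: 4.0
tcp_pos: [0.5091, -0.1457, 0.1423]
eef_rot: [-0.924, 1.366, 0.925]
force: [-2.0, 0.9, 2.9]
gripper_width: 0.0006
time_s: 4.2
tcp_pos: [0.5095, -0.1458, 0.1415]
eef_rot: [-0.925, 1.365, 0.924]
force: [0.4, 0.2, 0.7]
gripper_width: 0.0005
time_s: 4.4
tcp_pos: [0.5097, -0.1459, 0.1408]
eef_rot: [-0.925, 1.365, 0.924]
force: [-0.0, -0.2, -0.4]
gripper_width: 0.0001
```

```bash
python3 -m jog '[{"delta_pos":[0,0,-0.5],"turn":0},{"delta_pos":[0,0,0],"turn":0}]'
```

```text
time_s: 4.6
tcp_pos: [0.5096, -0.1459, 0.1404]
eef_rot: [-0.925, 1.365, 0.924]
force: [0.6, -0.4, -0.1]
gripper_width: 0.0004
```

```bash
python3 -m jog '[{"delta_pos":[0,0,-1],"turn":0},{"delta_pos":[0,0,0],"turn":0}]'
python3 -m jog '[{"delta_pos":[0,0,-0.5],"turn":0},{"delta_pos":[0,0,0],"turn":0}]'
```

```text
time_s: 4.8
tcp_pos: [0.5096, -0.1459, 0.1394]
eef_rot: [-0.925, 1.365, 0.924]
force: [0.3, -0.8, 2.8]
gripper_width: 0.0006
time_s: 5.0
tcp_pos: [0.5097, -0.1459, 0.1393]
eef_rot: [-0.925, 1.365, 0.924]
force: [0.7, 0.1, 8.0]
gripper_width: 0.0004
```

```bash
python3 -m jog '[{"delta_pos":[0,0,-0.5],"turn":0},{"delta_pos":[0,0,0],"turn":0}]'
```

```text
time_s: 5.2
tcp_pos: [0.5097, -0.1459, 0.1392]
eef_rot: [-0.925, 1.365, 0.923]
force: [-1.7, 1.7, 12.6]
gripper_width: 0.0004
```

```bash
python3 -m jog '[{"delta_pos":[0,0,5],"turn":0},{"delta_pos":[0,0,20],"turn":0},{"delta_pos":[0,0,35],"turn":0},{"delta_pos":[3,35,20],"turn":0},{"delta_pos":[4,40,0],"turn":0}]'
python3 -m jog '[{"delta_pos":[4,45,0],"turn":0},{"delta_pos":[4,45,0],"turn":0},{"delta_pos":[4,45,0],"turn":0},{"delta_pos":[4,45,0],"turn":0},{"delta_pos":[4,40,0],"turn":0}]'
python3 -m jog '[{"delta_pos":[4,33,-30],"turn":0},{"delta_pos":[0,0,-40],"turn":0},{"delta_pos":[0,0,-40],"turn":0},{"delta_pos":[0,0,-10],"turn":0},{"delta_pos":[0,0,0],"turn":0}]'
python3 - <<'E'
from h import *
print(manip.sense()['force'],manip.sense()['tcp_pos'])
for n in ("scene","wrist","top"):
    i=manip.camera(n)["image"]; cv2.imwrite(f"pics/{n}2.png",i)
    if n=="scene":
        a=cv2.resize(i[170:280,120:230],(560,560),interpolation=cv2.INTER_CUBIC); cv2.imwrite("pics/s2a.png",a)
        cv2.imwrite("pics/s2b.png",cv2.resize(i[180:280,310:410],(560,560),interpolation=cv2.INTER_CUBIC))
E
```

```text
time_s: 5.7
tcp_pos: [0.5178, -0.0711, 0.221]
eef_rot: [-0.925, 1.363, 0.919]
force: [-0.1, 0.3, -0.1]
gripper_width: 0.0006
time_s: 6.2
tcp_pos: [0.5358, 0.1513, 0.218]
eef_rot: [-0.925, 1.366, 0.925]
force: [0.7, -0.1, 0.7]
gripper_width: 0.0006
time_s: 6.7
tcp_pos: [0.539, 0.1818, 0.0967]
eef_rot: [-0.924, 1.37, 0.926]
force: [0.3, 0.8, 0.4]
gripper_width: 0.0004
[0.32140325 0.82329812 0.38640471] [0.53899405 0.18177591 0.09671849]
```

View pics/s2a.png

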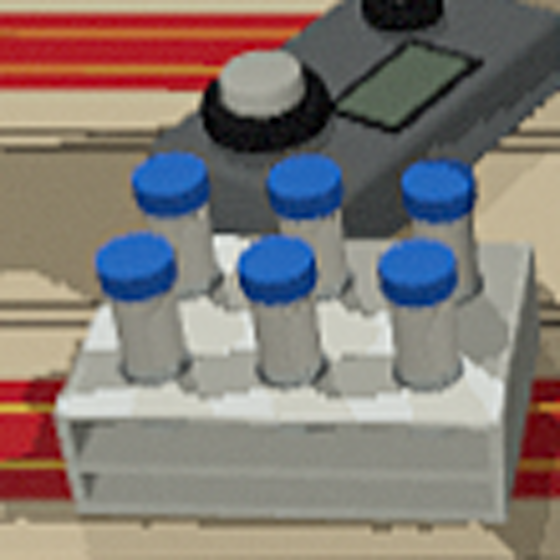

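View pics/s2b.png

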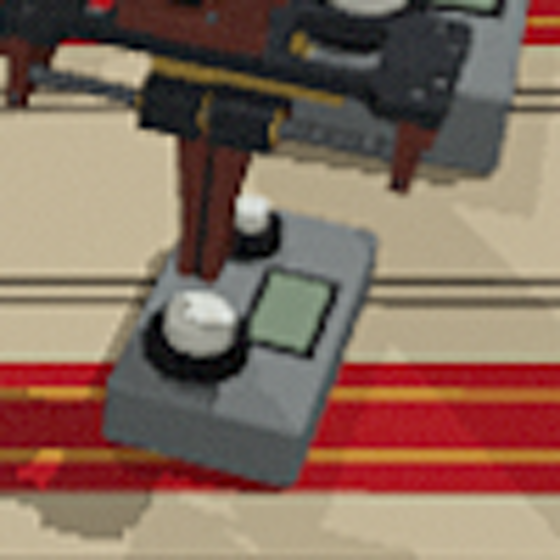

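View pics/wrist2.png

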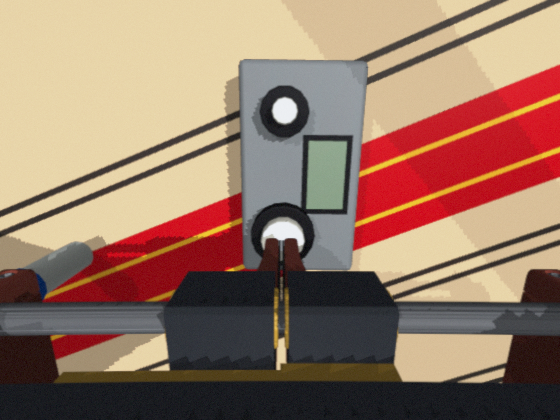

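```bash
python3 -m jog '[{"delta_pos":[2,0,-10],"turn":0},{"delta_pos":[0,0,-8],"turn":0},{"delta_pos":[0,0,-4],"turn":0},{"delta_pos":[0,0,-2],"turn":0},{"delta_pos":[0,0,0],"turn":0}]'
python3 -m jog '[{"delta_pos":[0,0,-2],"turn":0},{"delta_pos":[0,0,0],"turn":0}]'
python3 -m jog '[{"delta_pos":[0,0,-2],"turn":0},{"delta_pos":[0,0,0],"turn":0}]'
```

```text
time_s: 7.35
tcp_pos: [0.542, 0.1821, 0.0738]
eef_rot: [-0.924, 1.366, 0.924]
force: [0.4, 0.1, 0.5]
gripper_width: 0.0006
time_s: 7.55
tcp_pos: [0.5423, 0.1823, 0.0723]
eef_rot: [-0.924, 1.365, 0.924]
force: [-0.5, -1.1, 1.6]
gripper_width: 0.0002
time_s: 7.75
tcp_pos: [0.5424, 0.1823, 0.0702]
eef_rot: [-0.924, 1.365, 0.924]
force: [-1.0, -0.4, 3.0]
gripper_width: 0.0007
```

```bash
python3 -m jog '[{"delta_pos":[-1,0,-2],"turn":0},{"delta_pos":[0,0,0],"turn":0}]'
python3 -m jog '[{"delta_pos":[0,0,-1],"turn":0},{"delta_pos":[0,0,0],"turn":0}]'
python3 -m jog '[{"delta_pos":[0,0,-0.7],"turn":0},{"delta_pos":[0,0,0],"turn":0}]'
```

```text
time_s: 7.95
tcp_pos: [0.5422, 0.1824, 0.0685]
eef_rot: [-0.925, 1.364, 0.923]
force: [2.0, -1.5, 4.1]
gripper_width: 0.0002
time_s: 8.15
tcp_pos: [0.5422, 0.1823, 0.0675]
eef_rot: [-0.925, 1.364, 0.923]
force: [3.4, -1.2, 4.9]
gripper_width: 0.0005
time_s: 8.35
tcp_pos: [0.5422, 0.1824, 0.0673]
eef_rot: [-0.925, 1.364, 0.924]
force: [2.4, -2.1, 9.1]
gripper_width: 0.0007
```

```bash
python3 -m jog '[{"delta_pos":[0,0,-0.7],"turn":0},{"delta_pos":[0,0,0],"turn":0},{"delta_pos":[0,0,0],"turn":0}]'
python3 -m jog '[{"delta_pos":[0,0,3],"turn":0},{"delta_pos":[0,0,6],"turn":0},{"delta_pos":[0,0,20],"turn":0},{"delta_pos":[0,0,40],"turn":0},{"delta_pos":[0,0,40],"turn":0}]'
python3 -m jog '[{"delta_pos":[-10,25,30],"turn":0},{"delta_pos":[-20,40,0],"turn":0},{"delta_pos":[-20,40,0],"turn":0},{"delta_pos":[-20,40,0],"turn":0},{"delta_pos":[-20,40,0],"turn":0}]'
python3 -m jog '[{"delta_pos":[0,0,0],"turn":0},{"delta_pos":[0,0,0],"turn":0},{"delta_pos":[0,0,0],"turn":0}]'
python3 - <<'E'
from h import *
for n in ("scene","top"):
    i=manip.camera(n)["image"]; cv2.imwrite(f"pics/{n}3.png",i)
    if n=="scene":
        a=cv2.resize(i[170:280,120:230],(400,400),interpolation=cv2.INTER_CUBIC)
        b=cv2.resize(i[205:275,320:390],(400,400),interpolation=cv2.INTER_CUBIC); cv2.imwrite("pics/s3.png",np.hstack([a,b]))
E
```

```text
time_s: 8.65
tcp_pos: [0.5423, 0.1824, 0.0672]
eef_rot: [-0.925, 1.364, 0.923]
force: [1.4, -2.9, 15.5]
gripper_width: 0.0005
time_s: 9.15
tcp_pos: [0.5391, 0.1819, 0.1745]
eef_rot: [-0.923, 1.371, 0.927]
force: [0.9, 0.1, 0.7]
gripper_width: 0.0003
time_s: 9.65
tcp_pos: [0.449, 0.368, 0.2042]
eef_rot: [-0.924, 1.369, 0.925]
force: [0.5, 0.1, 0.4]
gripper_width: 0.0003
time_s: 9.95
tcp_pos: [0.451, 0.3661, 0.2042]
eef_rot: [-0.924, 1.368, 0.924]
force: [0.5, 0.1, 0.1]
gripper_width: 0.0003
```

View pics/s3.png

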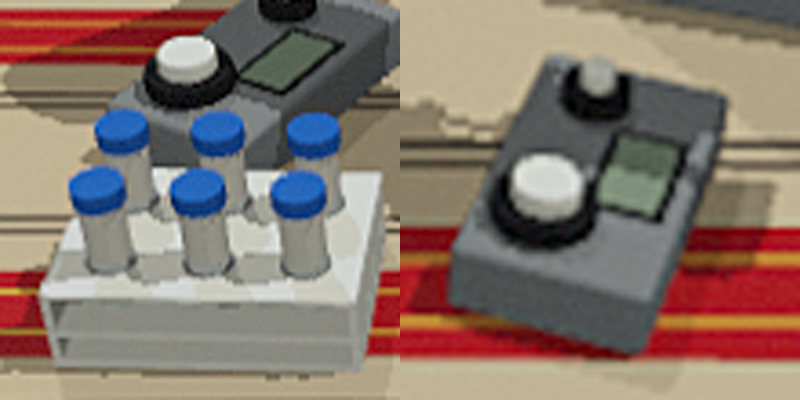

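View pics/top3.png

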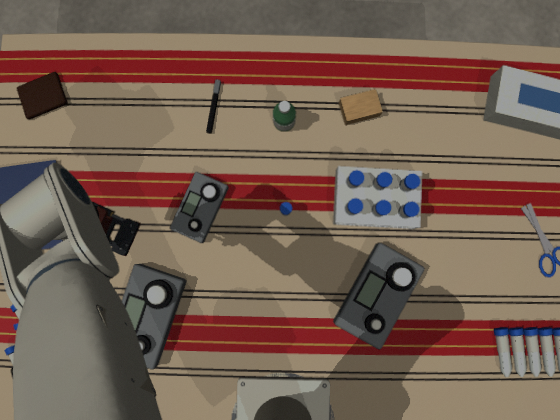

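The six caps are level: the pressed one is at about (356,206) in the top view, in line with its row. The count key at (209,191) is back up, nothing else has moved, and the gripper is clear.

```bash
python3 -c "
from rig import manip
print(manip.hand_in())"
```

```text
the job is handed in; nothing more can be done
None
```

I pressed the proud tube home, then pressed the large key of the small counter fully down and let it come back up. I then moved clear and handed the job in at about 10 s of the 51 s allowed.

- **Tube:** it was the one at the end of the rack nearest the small counter, in the row nearest the robot. It slid down about 32 mm at around 2–3 N, then met a firm stop at 12.6 N with the fingertips at about 122 mm. The later pictures show all six caps level.
- **Count key:** it went down about 6 mm to its stop at 15.5 N, well over the 5 N spring. The last pictures show it back up.
- **Counter size:** I chose this counter because its keys measured 83–84 mm apart, matching the size given. The other two are larger.
- **Everything else:** by eye, the other tubes, the small key and the loose things look as they did at the start. The gripper ended clear of everything, with no contact force.

One reading disagreed: the force fell to about zero for the 2 mm before the tube's stop, so the tube may have slid slightly ahead of the fingertips. It came back as the stop was met. No other check failed.

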